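Make up the bonnet and headlight job trays

TASK

Make up the two job trays from the stock on the bench: in the longer bonnet tray with two bays, put the large backing plate in the big square bay and the tall bottle in the narrow bay; in the squarer headlight tray with three bays, put the sanding block in the long bay across its width, the small backing plate in the square bay and the short bottle in the small narrow bay. Set each thing down on the floor of its bay without dropping it, plates with the hub up, block with the grip up, bottles standing. Do not tip a bottle over, and leave the wax jar, the tape roll and the gauge where they are.

Things in the scene. Friction and masses are not known exactly. Their poses are not given: they have to be found in the camera images.
- bonnet_tray: Bonnet tray: grey, fixed, the longer tray, 233 (x) x 153 (y) mm; walls 25 mm high, 5 thick; floor 5 thick. A divider (4 thick, top 21 above bench) makes TWO bays: square 143 x 143 centred at x -40, y 0; narrow 76 (x) x 143 (y) centred at x +73.5, y 0. Origin: under its centre at bench height, z up. The trays may swap sides and lie up to 9 degrees askew.
- headlight_tray: Headlight tray: grey, fixed, the squarer tray, 203 (x) x 175 (y) mm; walls, floor, dividers as the other. THREE bays: long, on the robot's side, 84 (x) x 165 (y) centred at x -54.5, y 0; square 105 (x) x 100 (y) centred at x +44, y +32.5; small narrow 105 (x) x 61 (y) centred at x +44, y -52. Origin: under its centre at bench height, z up.
- large_plate: Large backing plate for the polishing machine: black round plate 115 mm across, at its rim 6 mm and near the hub 14 mm thick, lying face down with a round steel hub 28 mm across standing up from its middle to 34 mm above the underside: grip it by the hub. About 0.2 kg. Origin: centre of the underside; z up along the hub.
- small_plate: Small backing plate: the same as the large one (same hub: 28 mm across, from 14 to 34 mm above the underside) but only 75 mm across. About 0.12 kg. Origin: centre of the underside; z up along the hub.
- tall_bottle: Tall bottle of polishing compound, white plastic with a blank label and a black cap, standing: 160 mm high, straight round body 52 mm across up to 125 mm, then a shoulder and a cap 28 mm across. 0.14 to 0.36 kg. Origin: centre of the underside; z up.
- short_bottle: Short bottle of headlight sealant, white plastic with a blank label and a black cap, standing: 90 mm high, straight round body 34 mm across up to 60 mm, then a shoulder and a cap 22 mm across. About 0.09 kg. Origin: centre of the underside; z up.
- sanding_block: Hand sanding block: black with a brown abrasive sheet held by a steel clip at each end, base 100 (its x) x 55 (its y) x 14 mm, with a grip bar on top 84 (x) x 26 (y) mm reaching 38 mm above the underside: take the bar across its 26 mm width. About 0.16 kg. Origin: centre of the underside; z up.
- wax_jar: Stock to be left alone: squat white wax jar with a black lid, 65 mm across, 48 mm high. Origin: centre of the underside.
- tape_roll: Stock to be left alone: cream roll of masking tape lying flat, 90 mm outside, 76 mm inside, 25 mm high. Origin: centre of the underside.
- gauge: Leave alone: black paint thickness gauge lying flat, 98 x 48 x 22 mm, with a small screen. Origin: centre of the underside. All loose stock stands mixed between the trays; fixed equipment up to 0.23 m high stands only along the bench's back (x over 0.76 m) and sides (over 0.53 m left or right), clear of the work.
Mind the look-alikes: they are no part of the job. What is shaped like the sanding_block but pink or purple is not meant. Leave any red look-alike of the small_plate alone.

How it is judged:
By the outcome, as a careful person would: the job done as asked, in the order asked, and still so for the second after the job is handed in, with the robot touching nothing.
It also fails if it takes over 122 s, if anything falls off the work surface, if the arm or the gripper's body presses on something with over 40 N, if the wrist force passes 120 N, or if a joint passes its speed limit or range.

ROBOT

A 6-joint arm with a two-finger parallel gripper is mounted at the origin on the work surface. World frame = base frame: x ahead of the robot, y to its left, z up, the work surface at z = 0. Lengths are in m, angles in degrees, forces in N, time in s.
With the tool pointing down it reaches from about 0.4 to 0.825 m from the base axis. Payload 7 kg.
Tool frame: the origin (TCP) lies on the centre line of the jaws, within the pads' length; the fingertips stand 11 mm ahead of it and the grasp point (between the pads) lies 8 mm behind it; z points along the fingers, y is the direction in which the jaws open and shut (so a half turn about z gives the same grasp; the last joint's range is limited). The gripper opens to 88 mm and grips with 3 to 60 N. Pads are 19 mm wide; open, the fingers measure 130 mm over their backs; the gripper's body (78 mm by 193 mm) begins 47 mm behind the grasp point.
Start: joints at [85.376, 20.546, 0.682, 0, -70.136, -16.507], TCP at [0.243, 0.63, 0.238] pointing down, gripper open.
Joint ranges: [-176.03, 176.03], [-82.01, 121.73], [-58.28, 71.71], [-173.87, 95.51], [-174.79, -0.11], [-173.66, 173.66]. Speed limits (degrees/s): [136.94, 136.94, 172.46, 180, 180, 180].

INTERFACE

Orientations are given as [roll, pitch, yaw] about the fixed x, y, z axes, in that order (R = Rz(yaw) Ry(pitch) Rx(roll)).
In Python, from plant import ctrl, cams, order gives the robot as it stands.
- The arm moves only by the tool jog_arm, never from a script. Its argument "motion" is a list of rows, each an object with "offset": the shift along the tool's x, y, z in mm, a list of three; "roll": the turn about the tool's z in rad; "hand": the finger opening in mm, from 0 to 87.6. A call has 1 to 20 rows; each row is the pose to reach, as a shift and turn from the pose commanded when the call began, along the tool's axes at that moment; what a row does not reach only later rows make up. A row lasts 1/12 s, in which the tool goes at most 41.7 mm and 7.16 degrees, less where a joint would pass 70% of its speed; a pose out of reach is approached as far as the arm can. A call with a gripper value outside its range is refused whole. The fingers move at their own pace and stop on an object; the grip force is fixed at half the most. Time passes only in rows, so rows that repeat a pose let the fingers close. It gives the time, the measured TCP pose, the force and the opening at its end, in the units of the state.
- ctrl.get_obs(): the state, without advancing time (a new reading comes with each control period).
- cams.snapshot(name): name is "side" or "top" or "wrist"; returns a dict with "img" (384x512x3 uint8, red, green, blue), "K" (3x3 intrinsics, pixels), "cam_to_world" (4x4, takes a point from camera to world coordinates); the wrist camera has in their place "T_tool_cam" (4x4, takes a point from camera to tool coordinates, whose origin is the TCP and whose axes are the flange's). Camera axes: x right, y down, z forward; pixel columns grow to the right and rows downward; lengths in m; the calibration is good to about 2 mm. A picture is of the moment at which its call begins: read the wrist's pose just before it. There is no depth.
- order.close_job(): hands the job in, once; it reports no verdict.
The state is a dict: "clock": time; "joint_pos": joint angles; "qvel": joint speeds; "tau": joint torques, N m; "tool_pos": TCP position; "orientation": TCP orientation; "force": force on the tool from outside, world axes, zero at the start; "moment": the same for the moment, N m; "opening": finger opening in m.
Only numpy, scipy, OpenCV 4.12 (cv2) and the standard library are available. Lean on these libraries where they do the work, as an engineer would, in place of code of your own. Each camera call takes 0.05 s, during which the arm holds its last target. There are 200 camera calls.

## Working session

There is one attempt and no reset: what is moved stays moved. The work goes in short steps, Python scripts to look and compute and a tool call to move; the robot and the scene stay as the last step left them, time stands still between calls to the robot, and variables do not carry over. Pictures are saved under pics/ and viewed, about 12 in all and at most 16, crops included, and the job is handed in when it is done.

Besides the shell and the picture viewer there is one more tool, called after "Call:" by a JSON object that holds its "name" and its "arguments". jog_arm: Moves the arm, as the interface text tells. Its arguments: {"type":"object","properties":{"motion":{"type":"array"}},"required":["motion"]}

```bash
ls; mkdir -p pics; python3 - <<'E'
from plant import ctrl,cams,order
import cv2
o=ctrl.get_obs();print(o)
for n in("top","side"):
    s=cams.snapshot(n);cv2.imwrite(f"pics/{n}0.png",s["img"][:,:,::-1]);print(n,s["K"],s["cam_to_world"])
s=cams.snapshot("wrist");print(s["K"],s["T_tool_cam"]);cv2.imwrite("pics/w0.png",s["img"][:,:,::-1])
E
```

```text
pics
{'clock': 0.0, 'joint_pos': array([ 8.53762222e+01,  2.05893779e+01,  6.33718161e-01, -1.98107464e-02,
       -7.01351668e+01, -1.65074719e+01]), 'qvel': array([-0.02921338,  0.03484063,  0.0842985 ,  0.00166795,  0.0216685 ,
        0.00765883]), 'tau': array([-1.05288764e-03, -5.82715452e+01,  2.93061000e+01,  6.99717566e+00,
        6.90771107e-03, -1.56751439e-04]), 'tool_pos': array([0.24319083, 0.62916652, 0.23664644]), 'orientation': array([ 1.79907625e+02, -7.95405345e-03, -2.11379898e+01]), 'force': array([-0.38301937,  0.53452398,  0.41893503]), 'moment': array([0.02027116, 0.02384035, 0.01044173]), 'opening': 0.08741898617919742}
top [[434.80494156   0.         248.10527007]
 [  0.         434.80494156 191.18292691]
 [  0.           0.           1.        ]] [[-0.00285718 -0.99093036  0.13434606  0.33161169]
 [-0.99989066  0.00478019  0.01399342 -0.0330451 ]
 [-0.0145087  -0.13429139 -0.99083567  1.27825275]
 [ 0.          0.          0.          1.        ]]
side [[478.44547294   0.         255.16692956]
 [  0.         478.44547294 194.03269373]
 [  0.           0.           1.        ]] [[ 9.72844089e-01 -1.14074200e-01  2.01398749e-01  2.32301032e-01]
 [-2.31461316e-01 -4.80193779e-01  8.46073043e-01 -1.18353121e+00]
 [ 1.95320401e-04 -8.69713178e-01 -4.93557444e-01  7.08490029e-01]
 [ 0.00000000e+00  0.00000000e+00  0.00000000e+00  1.00000000e+00]]
[[325.02057192   0.         257.07798052]
 [  0.         325.02057192 187.16134509]
 [  0.           0.           1.        ]] [[-4.38777548e-04 -9.53616724e-01 -3.01023173e-01  8.13642293e-02]
 [ 9.99999903e-01 -4.29151604e-04 -9.81032738e-05 -1.35326334e-03]
 [-3.56316549e-05 -3.01023187e-01  9.53616820e-01 -1.48759159e-01]
 [ 0.00000000e+00  0.00000000e+00  0.00000000e+00  1.00000000e+00]]
```

```bash
python3 - <<'E'
import cv2
a=cv2.imread("pics/top0.png");cv2.imwrite("pics/top0b.png",cv2.resize(a,(800,600),interpolation=cv2.INTER_CUBIC))
E
```

```text
(no output)
```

View pics/top0b.png

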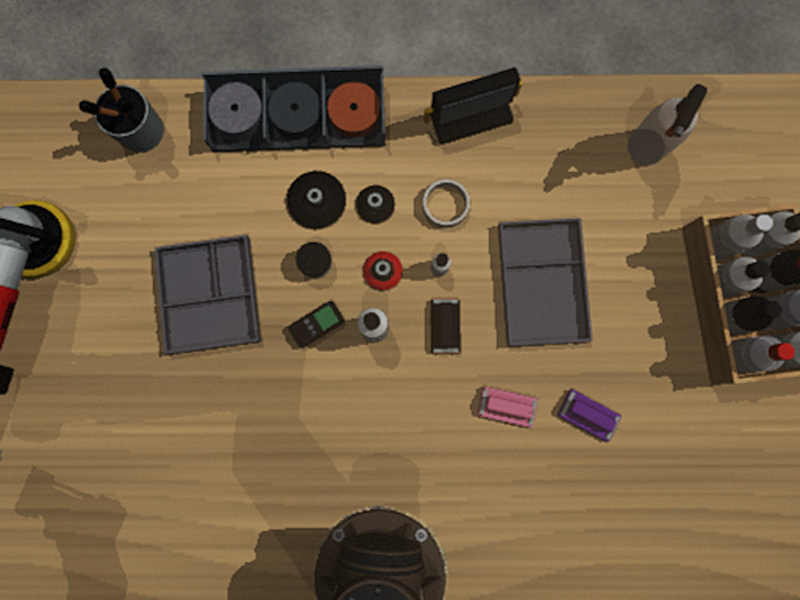

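View pics/side0.png

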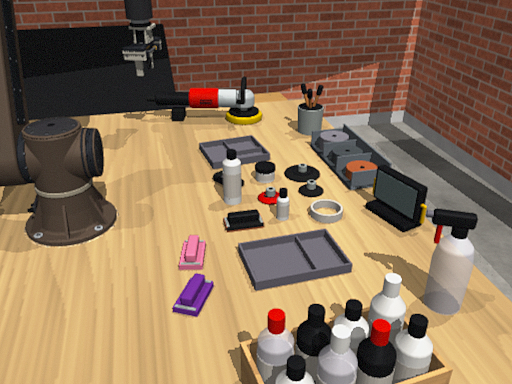

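```bash
cat > h.py <<'E'
import numpy as np,cv2
from plant import ctrl,cams
from scipy.spatial.transform import Rotation as R
def ray(uv,K,T,z):
    uv=np.atleast_2d(uv).astype(float)
    d=np.c_[(uv-K[:2,2])/[K[0,0],K[1,1]],np.ones(len(uv))]@T[:3,:3].T
    return (T[:3,3]+d*((z-T[2,3])/d[:,2])[:,None])[:,:2]
def pose():
    o=ctrl.get_obs();T=np.eye(4);T[:3,:3]=R.from_euler('xyz',o['orientation'],degrees=True).as_matrix();T[:3,3]=o['tool_pos'];return o,T
def wrist(name):
    o,T=pose();s=cams.snapshot("wrist");cv2.imwrite(f"pics/{name}.png",s["img"][:,:,::-1])
    return s["img"],s["K"],T@s["T_tool_cam"]
def go(*targets):
    "targets (x,y,z,yaw deg or None): offsets mm along tool axes and roll rad from the present pose"
    o,T=pose();yaw0=o['orientation'][2]
    print("t %.2f pos"%o['clock'],np.round(o['tool_pos']*1e3,1),"yaw %.1f open %.1f"%(yaw0,o['opening']*1e3),"F",np.round(o['force'],1))
    for x,y,z,yaw in targets:
        d=T[:3,:3].T@(np.array([x,y,z])-T[:3,3])*1e3
        r=0 if yaw is None else -((yaw-yaw0+90)%180-90)   # tool z down
        print((x,y,z,yaw),"offset",np.round(d,0),"roll %.3f"%np.radians(r),"rows>=",int(np.ceil(max(np.linalg.norm(d)/41.7,abs(r)/7.16))))
E
python3 - <<'E'
from h import *
s=cams.snapshot("top");im=s["img"];K=s["K"];T=s["cam_to_world"]
hsv=cv2.cvtColor(im,cv2.COLOR_RGB2HSV)
dark=(hsv[...,2]<60).astype(np.uint8); grey=((hsv[...,1]<60)&(hsv[...,2]>50)&(hsv[...,2]<150)).astype(np.uint8)
for nm,m,zs in(("dark",dark,(0.006,0.03,.09,.16)),("grey",grey,(.025,))):
    m=cv2.morphologyEx(m,cv2.MORPH_CLOSE,np.ones((3,3)))
    for c in cv2.findContours(m,cv2.RETR_EXTERNAL,cv2.CHAIN_APPROX_NONE)[0]:
        a=cv2.contourArea(c);
        if a<25: continue
        (u,v),w,_=r=cv2.minAreaRect(c)
        if not(90<u<390 and 100<v<240): continue
        b=cv2.boxPoints(r)
        print(nm,"uv",np.round((u,v),1),"a",a,"wh",np.round(w,1),"world",[np.round(ray((u,v),K,T,z)[0]*1e3,0).tolist() for z in zs])
        if a>500: print("   box",np.round(ray(b,K,T,zs[0])*1e3,0).tolist())
cv2.imwrite("pics/m.png",np.hstack([dark,grey])*255)
c=im[90:250,90:390];cv2.imwrite("pics/c.png",cv2.resize(c[:,:,::-1],(800,427),interpolation=cv2.INTER_CUBIC))
E
```

```text
dark uv [237.5 205. ] a 72.0 wh [10.  9.] world [[463.0, 16.0], [461.0, 15.0], [455.0, 13.0], [447.0, 10.0]]
dark uv [202.3 208.2] a 547.5 wh [19.1 33.7] world [[454.0, 120.0], [452.0, 117.0], [446.0, 110.0], [440.0, 101.0]]
   box [[452.0, 177.0], [505.0, 93.0], [457.0, 63.0], [404.0, 146.0]]
dark uv [285.  208.5] a 476.5 wh [18. 33.] world [[452.0, -123.0], [450.0, -121.0], [444.0, -117.0], [438.0, -112.0]]
dark uv [244.4 172.2] a 57.5 wh [13.4 13.4] world [[561.0, -4.0], [557.0, -5.0], [546.0, -6.0], [533.0, -8.0]]
dark uv [282.  166.5] a 33.0 wh [7. 6.] world [[578.0, -116.0], [573.0, -114.0], [561.0, -111.0], [548.0, -106.0]]
dark uv [200. 166.] a 372.0 wh [22. 22.] world [[581.0, 128.0], [576.0, 125.0], [564.0, 117.0], [550.0, 109.0]]
dark uv [132.4 189.1] a 2391.0 wh [69.  60.9] world [[512.0, 328.0], [509.0, 321.0], [500.0, 304.0], [490.0, 284.0]]
   box [[606.0, 434.0], [626.0, 253.0], [420.0, 224.0], [401.0, 402.0]]
dark uv [347.5 180.5] a 1722.5 wh [78.2 52.7] world [[534.0, -309.0], [531.0, -304.0], [521.0, -291.0], [510.0, -275.0]]
   box [[647.0, -225.0], [658.0, -382.0
[... 368 characters left out ...]
 16.] world [[407.0, -121.0]]
grey uv [238. 207.] a 236.0 wh [20. 18.] world [[455.0, 14.0]]
grey uv [244.5 171. ] a 63.0 wh [8. 9.] world [[561.0, -5.0]]
grey uv [281.5 169. ] a 54.5 wh [12. 11.] world [[567.0, -113.0]]
grey uv [131.5 188.1] a 4005.0 wh [69.1 61.8] world [[512.0, 325.0]]
   box [[604.0, 432.0], [626.0, 251.0], [423.0, 221.0], [401.0, 398.0]]
grey uv [348.7 180. ] a 4053.0 wh [80.3 53.2] world [[533.0, -308.0]]
   box [[647.0, -225.0], [658.0, -381.0], [422.0, -389.0], [411.0, -237.0]]
grey uv [239.5 127.5] a 64.5 wh [9. 9.] world [[692.0, 10.0]]
grey uv [200.5 124.5] a 64.0 wh [9. 9.] world [[702.0, 126.0]]
grey uv [284.6 130.3] a 57.5 wh [27.3 28. ] world [[683.0, -124.0]]
```

View pics/c.png

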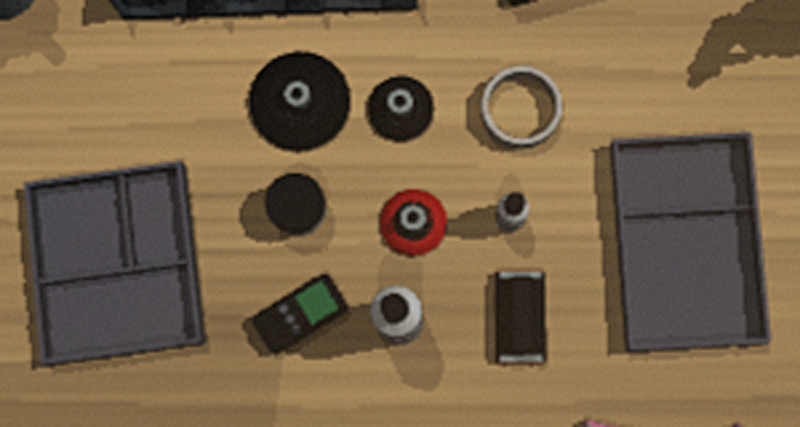

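```bash
python3 - <<'E'
from h import *
go((.46,.32,.26,0),)
E
```

```text
t 0.20 pos [243.3 629.3 237. ] yaw -21.1 open 87.4 F [0.6 0.  0.2]
(0.46, 0.32, 0.26, 0) offset [314. 210. -23.] roll -0.369 rows>= 10
```

Call:
{"name": "jog_arm", "arguments": {"motion": [{"offset": [314,210,-23],"roll": -0.369,"hand": 70},{"offset": [314,210,-23],"roll": -0.369,"hand": 70},{"offset": [314,210,-23],"roll": -0.369,"hand": 70},{"offset": [314,210,-23],"roll": -0.369,"hand": 70},{"offset": [314,210,-23],"roll": -0.369,"hand": 70},{"offset": [314,210,-23],"roll": -0.369,"hand": 70},{"offset": [314,210,-23],"roll": -0.369,"hand": 70},{"offset": [314,210,-23],"roll": -0.369,"hand": 70},{"offset": [314,210,-23],"roll": -0.369,"hand": 70},{"offset": [314,210,-23],"roll": -0.369,"hand": 70},{"offset": [314,210,-23],"roll": -0.369,"hand": 70},{"offset": [314,210,-23],"roll": -0.369,"hand": 70},{"offset": [314,210,-23],"roll": -0.369,"hand": 70}]}}

```text
clock: 1.28
tool_pos: [0.4601, 0.3212, 0.2604]
orientation: [180.0, 0.0, 0.0]
force: [-0.5, -0.6, -0.2]
opening: 0.07
```

```bash
cat >> h.py <<'E'
def tray(im,K,T,z=.025):
    hsv=cv2.cvtColor(im,cv2.COLOR_RGB2HSV)
    m=((hsv[...,1]<70)&(hsv[...,2]>40)&(hsv[...,2]<150)).astype(np.uint8)
    m=cv2.morphologyEx(m,cv2.MORPH_OPEN,np.ones((5,5)))
    c=max(cv2.findContours(m,cv2.RETR_EXTERNAL,cv2.CHAIN_APPROX_NONE)[0],key=cv2.contourArea)
    w=(ray(cv2.convexHull(c)[:,0],K,T,z)*1e3).astype(np.float32)
    r=cv2.minAreaRect(w);b=cv2.boxPoints(r)
    print("tray",np.round(r[0],1),np.round(r[1],1),"ang %.1f"%r[2],"box",np.round(b).tolist());return m
E
python3 - <<'E'
from h import *
im,K,T=wrist("w1");tray(im,K,T)
go((.700,.125,.20,0),(.700,.125,.12,0))
E
```

```text
tray [511.3 325.8] [203.1 175.9] ang 7.7 box [[399.0, 399.0], [422.0, 225.0], [624.0, 252.0], [600.0, 427.0]]
t 1.33 pos [459.9 321.4 260.3] yaw 0.1 open 70.1 F [-0.4 -0.2 -0.1]
(0.7, 0.125, 0.2, 0) offset [240. 197.  60.] roll 0.001 rows>= 8
(0.7, 0.125, 0.12, 0) offset [240. 197. 140.] roll 0.001 rows>= 9
```

View pics/w1.png

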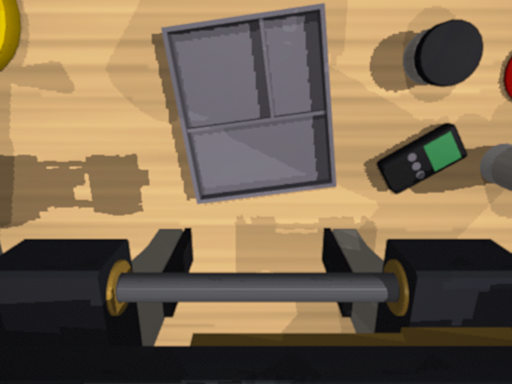

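Call:
{"name": "jog_arm", "arguments": {"motion": [{"offset": [240,197,140],"roll": 0,"hand": 60},{"offset": [240,197,140],"roll": 0,"hand": 60},{"offset": [240,197,140],"roll": 0,"hand": 60},{"offset": [240,197,140],"roll": 0,"hand": 60},{"offset": [240,197,140],"roll": 0,"hand": 60},{"offset": [240,197,140],"roll": 0,"hand": 60},{"offset": [240,197,140],"roll": 0,"hand": 60},{"offset": [240,197,140],"roll": 0,"hand": 60},{"offset": [240,197,140],"roll": 0,"hand": 60},{"offset": [240,197,140],"roll": 0,"hand": 60},{"offset": [240,197,140],"roll": 0,"hand": 60}]}}

```text
clock: 2.25
tool_pos: [0.7003, 0.1243, 0.1194]
orientation: [180.0, 0.1, 0.0]
force: [-0.0, 0.3, -0.6]
opening: 0.06
```

```bash
python3 - <<'E'
from h import *
im,K,T=wrist("w2");
go((.700,.125,.029,0))
E
```

```text
t 2.30 pos [700.2 124.9 120.4] yaw 0.1 open 60.3 F [ 0.9 -0.2  0.6]
(0.7, 0.125, 0.029, 0) offset [-0. -0. 91.] roll 0.001 rows>= 3
```

View pics/w2.png

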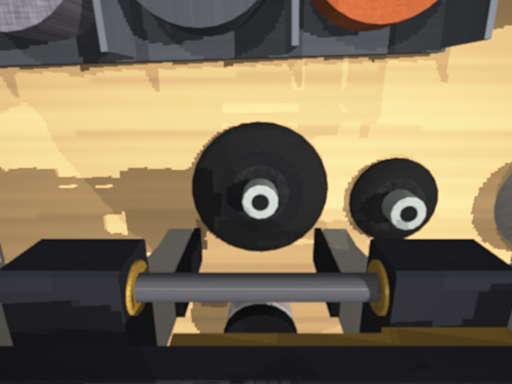

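```bash
python3 - <<'E'
from h import *
s=cams.snapshot("wrist");K=s["K"];o,T=pose();print(ray([(260,202),(408,213)],K,T@s["T_tool_cam"],.034))
E
```

```text
[[0.69565683 0.12447654]
 [0.68670658 0.00889595]]
```

Call:
{"name": "jog_arm", "arguments": {"motion": [{"offset": [-3,0,25],"roll": 0,"hand": 60},{"offset": [-3,0,50],"roll": 0,"hand": 60},{"offset": [-3,0,75],"roll": 0,"hand": 60},{"offset": [-3,0,91],"roll": 0,"hand": 60},{"offset": [-3,0,91],"roll": 0,"hand": 60},{"offset": [-3,0,91],"roll": 0,"hand": 15},{"offset": [-3,0,91],"roll": 0,"hand": 15},{"offset": [-3,0,91],"roll": 0,"hand": 15},{"offset": [-3,0,91],"roll": 0,"hand": 15},{"offset": [-3,0,91],"roll": 0,"hand": 15},{"offset": [-3,0,91],"roll": 0,"hand": 15}]}}

```text
clock: 3.27
tool_pos: [0.698, 0.1235, 0.0307]
orientation: [-180.0, -0.1, 0.0]
force: [-2.0, 0.8, 5.3]
opening: 0.0274
```

```bash
python3 - <<'E'
from h import *
c,s=np.cos(np.radians(3)),np.sin(np.radians(3))
print(534-40*c,-308-40*s, 534+73.5*c,-308+73.5*s)
go((.697,.125,.15,0),(.494,-.310,.15,0),)
E
```

```text
494.05481860981706 -310.09343824971774 607.3992708044611 -304.1533072161436
t 3.27 pos [698.  123.5  30.7] yaw 0.0 open 27.4 F [-2.   0.8  5.3]
(0.697, 0.125, 0.15, 0) offset [  -1.   -2. -119.] roll 0.000 rows>= 3
(0.494, -0.31, 0.15, 0) offset [-204.  433. -120.] roll 0.000 rows>= 12
```

Call:
{"name": "jog_arm", "arguments": {"motion": [{"offset": [0,0,-40],"roll": 0,"hand": 15},{"offset": [0,0,-80],"roll": 0,"hand": 15},{"offset": [0,0,-120],"roll": 0,"hand": 15},{"offset": [-258,430,-230],"roll": 0,"hand": 15},{"offset": [-258,430,-230],"roll": 0,"hand": 15},{"offset": [-258,430,-230],"roll": 0,"hand": 15},{"offset": [-258,430,-230],"roll": 0,"hand": 15},{"offset": [-258,430,-230],"roll": 0,"hand": 15},{"offset": [-258,430,-230],"roll": 0,"hand": 15},{"offset": [-258,430,-230],"roll": 0,"hand": 15},{"offset": [-258,430,-230],"roll": 0,"hand": 15},{"offset": [-258,430,-230],"roll": 0,"hand": 15},{"offset": [-258,430,-230],"roll": 0,"hand": 15},{"offset": [-258,430,-230],"roll": 0,"hand": 15},{"offset": [-258,430,-230],"roll": 0,"hand": 15},{"offset": [-258,430,-230],"roll": 0,"hand": 15},{"offset": [-258,430,-230],"roll": 0,"hand": 15},{"offset": [-258,430,-230],"roll": 0,"hand": 15}]}}

```text
clock: 4.77
tool_pos: [0.4389, -0.3071, 0.2596]
orientation: [-180.0, -0.0, -0.1]
force: [-0.4, -0.1, -2.3]
opening: 0.0274
```

```bash
python3 - <<'E'
from h import *
im,K,T=wrist("w3");tray(im,K,T)
go((.494,-.310,.26,0),(.494,-.310,.10,0))
E
```

```text
tray [ 459.5 -322.5] [271.2 166.6] ang 11.8 box [[310.0, -269.0], [344.0, -432.0], [609.0, -376.0], [575.0, -213.0]]
t 4.82 pos [ 439.3 -306.4  259.3] yaw -0.1 open 26.9 F [-0.2  0.5 -2.2]
(0.494, -0.31, 0.26, 0) offset [55.  4. -1.] roll -0.001 rows>= 2
(0.494, -0.31, 0.1, 0) offset [ 55.   4. 159.] roll -0.001 rows>= 5
```

View pics/w3.png

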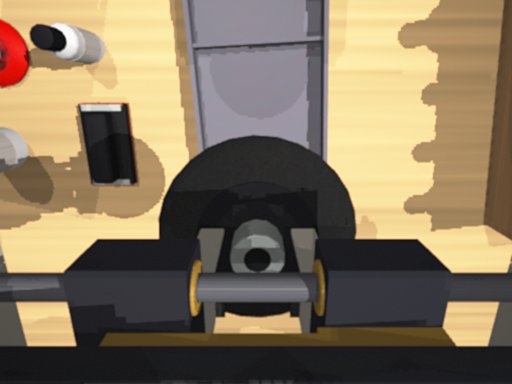

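```bash
python3 - <<'E'
from h import *
im=cv2.imread("pics/w3.png");hsv=cv2.cvtColor(im,cv2.COLOR_BGR2HSV)
m=((hsv[...,1]<70)&(hsv[...,2]>40)&(hsv[...,2]<150))
s=cams.snapshot("wrist");K=s["K"];o,T=pose();T=T@s["T_tool_cam"]
L=[];Rr=[]
for v in range(5,130,5):
    u=np.where(m[v,160:360])[0]+160; L.append((u.min(),v));Rr.append((u.max()+1,v))
for n,p in(("L",L),("R",Rr)):
    w=ray(p,K,T,.025)*1e3
    k=np.polyfit(w[:,0],w[:,1],1);print(n,"yaw %.2f"%np.degrees(np.arctan(k[0])),"y at x=494 %.1f, 534 %.1f, res %.1f"%(np.polyval(k,494),np.polyval(k,534),np.std(w[:,1]-np.polyval(k,w[:,0]))))
print("div",ray([(196,47),(259,43.5),(322,40)],K,T,.021)*1e3)
E
```

```text
L yaw 5.11 y at x=494 -236.9, 534 -233.3, res 1.7
R yaw 2.04 y at x=494 -381.5, 534 -380.1, res 0.5
div [[ 560.86337336 -237.30973278]
 [ 564.37560506 -306.52457999]
 [ 567.86658935 -375.32070887]]
```

Call:
{"name": "jog_arm", "arguments": {"motion": [{"offset": [53,3,0],"roll": 0,"hand": 15},{"offset": [53,3,40],"roll": 0,"hand": 15},{"offset": [53,3,80],"roll": 0,"hand": 15},{"offset": [53,3,120],"roll": 0,"hand": 15},{"offset": [53,3,160],"roll": 0,"hand": 15},{"offset": [53,3,190],"roll": 0,"hand": 15},{"offset": [53,3,205],"roll": 0,"hand": 15},{"offset": [53,3,213],"roll": 0,"hand": 15},{"offset": [53,3,217],"roll": 0,"hand": 15},{"offset": [53,3,219],"roll": 0,"hand": 15},{"offset": [53,3,219],"roll": 0,"hand": 15}]}}

```text
clock: 5.78
tool_pos: [0.4936, -0.3093, 0.0413]
orientation: [180.0, -0.1, 0.1]
force: [0.5, -0.1, -1.4]
opening: 0.0268
```

Not touching yet (‑1.4 N is the plate's weight); lower in 1 mm steps.

Call:
{"name": "jog_arm", "arguments": {"motion": [{"offset": [0,0,2],"roll": 0,"hand": 15},{"offset": [0,0,3],"roll": 0,"hand": 15},{"offset": [0,0,4],"roll": 0,"hand": 15},{"offset": [0,0,5],"roll": 0,"hand": 15},{"offset": [0,0,5],"roll": 0,"hand": 15}]}}

```text
clock: 6.2
tool_pos: [0.4927, -0.3096, 0.0358]
orientation: [180.0, -0.0, -0.0]
force: [-0.5, -0.5, -1.5]
opening: 0.0272
```

Call:
{"name": "jog_arm", "arguments": {"motion": [{"offset": [0,0,1],"roll": 0,"hand": 15},{"offset": [0,0,2],"roll": 0,"hand": 15},{"offset": [0,0,2],"roll": 0,"hand": 15}]}}

```text
clock: 6.45
tool_pos: [0.4928, -0.3096, 0.0356]
orientation: [180.0, -0.0, 0.1]
force: [-5.5, 5.6, 17.5]
opening: 0.0272
```

Call:
{"name": "jog_arm", "arguments": {"motion": [{"offset": [0,0,-1.5],"roll": 0,"hand": 15},{"offset": [0,0,-1.5],"roll": 0,"hand": 45},{"offset": [0,0,-1.5],"roll": 0,"hand": 45},{"offset": [0,0,-1.5],"roll": 0,"hand": 45},{"offset": [0,0,-40],"roll": 0,"hand": 45},{"offset": [0,0,-80],"roll": 0,"hand": 86},{"offset": [0,0,-120],"roll": 0,"hand": 86},{"offset": [-10,-40,-160],"roll": 0,"hand": 86},{"offset": [-46,-320,-220],"roll": 0,"hand": 86},{"offset": [-46,-320,-270],"roll": 0,"hand": 86},{"offset": [-46,-320,-270],"roll": 0,"hand": 86},{"offset": [-46,-320,-270],"roll": 0,"hand": 86},{"offset": [-46,-320,-270],"roll": 0,"hand": 86},{"offset": [-46,-320,-270],"roll": 0,"hand": 86},{"offset": [-46,-320,-270],"roll": 0,"hand": 86},{"offset": [-46,-320,-270],"roll": 0,"hand": 86},{"offset": [-46,-320,-270],"roll": 0,"hand": 86},{"offset": [-46,-320,-270],"roll": 0,"hand": 86}]}}

```text
clock: 7.95
tool_pos: [0.4467, 0.0118, 0.3042]
orientation: [-180.0, -0.1, 0.2]
force: [-0.2, -0.0, -0.0]
opening: 0.0858
```

```bash
python3 - <<'E'
from h import *
im,K,T=wrist("w4")
go((.447,.010,.109,0))
s=cams.snapshot("top");im=s["img"][90:250,180:390];cv2.imwrite("pics/t4.png",im[:,:,::-1])
w=cv2.imread("pics/w4.png")
cv2.imwrite("pics/c4.png",np.hstack([cv2.resize(im[:,:,::-1],(420,320)),cv2.resize(w,(380,320))]))
E
```

```text
t 8.00 pos [446.4  10.9 303.4] yaw 0.1 open 86.1 F [ 0.2 -0.7 -0.5]
(0.447, 0.01, 0.109, 0) offset [  1.   1. 194.] roll 0.002 rows>= 5
```

View pics/c4.png

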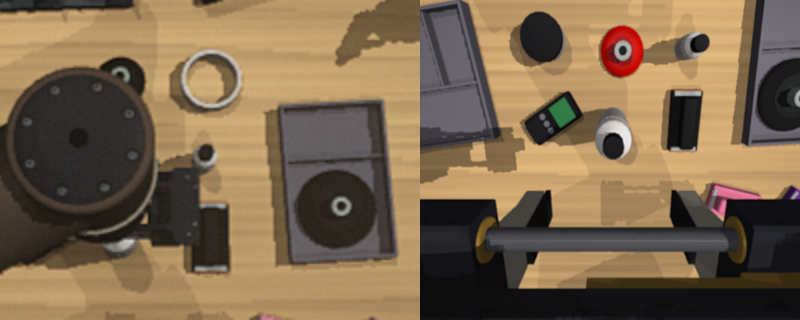

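```bash
python3 - <<'E'
from h import *
im=cv2.imread("pics/w4.png");hsv=cv2.cvtColor(im,cv2.COLOR_BGR2HSV)
m=cv2.morphologyEx((hsv[...,2]<50).astype(np.uint8),cv2.MORPH_OPEN,np.ones((3,3)))
s=cams.snapshot("wrist");K=s["K"];o,T=pose();T=T@s["T_tool_cam"]
for c in cv2.findContours(m[:225],cv2.RETR_EXTERNAL,cv2.CHAIN_APPROX_NONE)[0]:
    if cv2.contourArea(c)<80: continue
    r=cv2.minAreaRect(c);print(np.round(r[0]),np.round(r[1],1),round(r[2],1),[(z,(np.round(ray(r[0],K,T,z)[0]*1e3,1)).tolist()) for z in(.006,.02,.038,.09,.16)])
    if 340<r[0][0]<375 and r[0][1]>110: 
        for z in(.0,.014,.038):print(np.round(ray(cv2.boxPoints(r),K,T,z)*1e3).tolist())
E
```

```text
[260. 174.] [29. 26.] 90.0 [(0.006, [406.0, 7.0]), (0.02, [409.9, 7.2]), (0.038, [414.8, 7.3]), (0.09, [429.1, 7.9]), (0.16, [448.3, 8.5])]
[179. 143.] [36.4 71.8] 57.3 [(0.006, [451.7, 118.7]), (0.02, [454.1, 115.3]), (0.038, [457.2, 111.0]), (0.09, [466.2, 98.5]), (0.16, [478.2, 81.6])]
[356. 145.] [40.7 68.3] 4.4 [(0.006, [447.5, -125.3]), (0.02, [450.1, -121.0]), (0.038, [453.3, -115.4]), (0.09, [462.8, -99.5]), (0.16, [475.5, -78.0])]
[[399.0, -98.0], [495.0, -99.0], [491.0, -154.0], [394.0, -157.0]]
[[403.0, -95.0], [496.0, -95.0], [492.0, -149.0], [399.0, -152.0]]
[[410.0, -89.0], [498.0, -89.0], [494.0, -140.0], [406.0, -143.0]]
[482. 113.] [86. 57.] 90.0 [(0.006, [491.2, -291.3]), (0.02, [492.4, -281.8]), (0.038, [493.9, -269.6]), (0.09, [498.2, -234.3]), (0.16, [504.1, -186.7])]
[376.  52.] [20. 23.] 90.0 [(0.006, [567.2, -140.7]), (0.02, [566.0, -135.9]), (0.038, [564.4, -129.8]), (0.09, [559.9, -112.0]), (0.16, [553.8, -88.1])]
[163.  44.] [58. 56.] 90.0 [(0.006, [576.8, 129.7]), (0.02, [575.2, 126.0]), (0.038, [573.3, 121.2]), (0.09, [567.6, 107.4]), (0.16, [560.0, 88.8])]
[28. 10.] [ 4.8 43.7] 81.4 [(0.006, [614.7, 292.4]), (0.02, [612.0, 283.5]), (0.038, [608.5, 272.2]), (0.09, [598.4, 239.4]), (0.16, [584.9, 195.3])]
[448.  86.] [  9.6 173.8] 7.1 [(0.006, [526.3, -238.3]), (0.02, [526.3, -230.5]), (0.038, [526.4, -220.4]), (0.09, [526.7, -191.2]), (0.16, [527.0, -152.0])]
```

Call:
{"name": "jog_arm", "arguments": {"motion": [{"offset": [1,1,40],"roll": 0,"hand": 86},{"offset": [1,1,80],"roll": 0,"hand": 86},{"offset": [1,1,110],"roll": 0,"hand": 86},{"offset": [1,1,140],"roll": 0,"hand": 86},{"offset": [1,1,165],"roll": 0,"hand": 86},{"offset": [1,1,185],"roll": 0,"hand": 86},{"offset": [1,1,192],"roll": 0,"hand": 86},{"offset": [1,1,193],"roll": 0,"hand": 86},{"offset": [1,1,193],"roll": 0,"hand": 40},{"offset": [1,1,193],"roll": 0,"hand": 40},{"offset": [1,1,193],"roll": 0,"hand": 40},{"offset": [1,1,193],"roll": 0,"hand": 40},{"offset": [1,1,193],"roll": 0,"hand": 40},{"offset": [1,1,193],"roll": 0,"hand": 40},{"offset": [1,1,193],"roll": 0,"hand": 40}]}}

```text
clock: 9.35
tool_pos: [0.4479, 0.0096, 0.1111]
orientation: [-180.0, -0.1, 0.0]
force: [-2.0, -0.8, 4.6]
opening: 0.051
```

```bash
python3 - <<'E'
from h import *
go((.447,.01,.17,3),(.6054,-.3037,.17,3),(.6054,-.3037,.115,3))
E
```

```text
t 9.35 pos [447.9   9.6 111.1] yaw 0.0 open 51.0 F [-2.  -0.8  4.6]
(0.447, 0.01, 0.17, 3) offset [ -1.  -0. -59.] roll -0.052 rows>= 2
(0.6054, -0.3037, 0.17, 3) offset [157. 313. -59.] roll -0.052 rows>= 9
(0.6054, -0.3037, 0.115, 3) offset [157. 313.  -4.] roll -0.052 rows>= 9
```

Call:
{"name": "jog_arm", "arguments": {"motion": [{"offset": [0,0,-25],"roll": 0,"hand": 40},{"offset": [0,0,-60],"roll": 0,"hand": 40},{"offset": [0,0,-95],"roll": 0,"hand": 40},{"offset": [8,16,-120],"roll": 0,"hand": 40},{"offset": [24,48,-125],"roll": -0.02,"hand": 40},{"offset": [40,80,-125],"roll": -0.05,"hand": 40},{"offset": [56,112,-125],"roll": -0.05,"hand": 40},{"offset": [72,144,-125],"roll": -0.05,"hand": 40},{"offset": [88,176,-125],"roll": -0.05,"hand": 40},{"offset": [104,208,-125],"roll": -0.05,"hand": 40},{"offset": [120,240,-125],"roll": -0.05,"hand": 40},{"offset": [136,272,-125],"roll": -0.05,"hand": 40},{"offset": [150,300,-125],"roll": -0.05,"hand": 40},{"offset": [157,313,-120],"roll": -0.05,"hand": 40},{"offset": [157,313,-100],"roll": -0.05,"hand": 40},{"offset": [157,313,-80],"roll": -0.05,"hand": 40},{"offset": [157,313,-60],"roll": -0.05,"hand": 40},{"offset": [157,313,-50],"roll": -0.05,"hand": 40},{"offset": [157,313,-50],"roll": -0.05,"hand": 40}]}}

```text
clock: 10.93
tool_pos: [0.6027, -0.3025, 0.1569]
orientation: [-179.9, 0.3, 2.9]
force: [0.4, 0.8, -3.1]
opening: 0.0513
```

```bash
python3 - <<'E'
from h import *
im,K,T=wrist("w5")
go((.6054,-.3037,.116,3))
a=cams.snapshot("top")["img"][90:250,280:400];b=cams.snapshot("side")["img"][200:320,200:380]
cv2.imwrite("pics/c5.png",np.hstack([cv2.resize(a[:,:,::-1],(260,350)),cv2.resize(b[:,:,::-1],(520,350))]))
E
```

```text
t 10.98 pos [ 603.8 -303.   159.2] yaw 2.9 open 51.4 F [ 0.5 -0.7 -2.5]
(0.6054, -0.3037, 0.116, 3) offset [ 2.  1. 43.] roll -0.002 rows>= 2
```

View pics/c5.png

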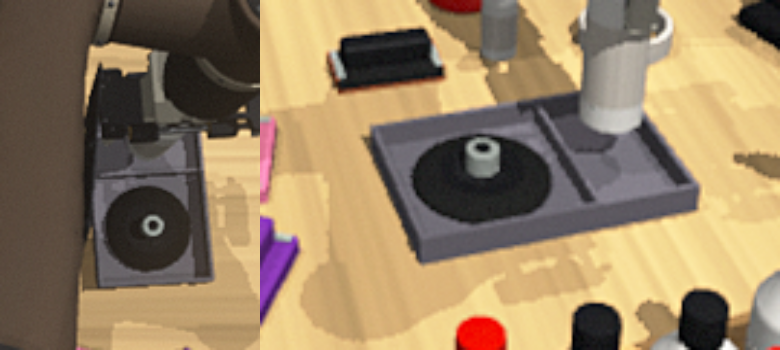

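Call:
{"name": "jog_arm", "arguments": {"motion": [{"offset": [2,1,15],"roll": 0,"hand": 40},{"offset": [2,1,27],"roll": 0,"hand": 40},{"offset": [2,1,34],"roll": 0,"hand": 40},{"offset": [2,1,38],"roll": 0,"hand": 40},{"offset": [2,1,40],"roll": 0,"hand": 40},{"offset": [2,1,41],"roll": 0,"hand": 40},{"offset": [2,1,41],"roll": 0,"hand": 40}]}}

```text
clock: 11.67
tool_pos: [0.6068, -0.3044, 0.1198]
orientation: [180.0, -0.0, 2.9]
force: [0.5, -0.0, -2.9]
opening: 0.0514
```

Call:
{"name": "jog_arm", "arguments": {"motion": [{"offset": [0,0,1.5],"roll": 0,"hand": 40},{"offset": [0,0,2.5],"roll": 0,"hand": 40},{"offset": [0,0,3.5],"roll": 0,"hand": 40},{"offset": [0,0,3.5],"roll": 0,"hand": 40}]}}

```text
clock: 12.0
tool_pos: [0.6068, -0.3044, 0.1163]
orientation: [180.0, -0.0, 2.9]
force: [-0.3, 0.0, -2.3]
opening: 0.0514
```

Call:
{"name": "jog_arm", "arguments": {"motion": [{"offset": [0,0,0.7],"roll": 0,"hand": 40},{"offset": [0,0,1.4],"roll": 0,"hand": 40},{"offset": [0,0,1.4],"roll": 0,"hand": 40}]}}

```text
clock: 12.25
tool_pos: [0.6072, -0.3046, 0.1162]
orientation: [180.0, -0.1, 2.9]
force: [-2.0, 0.7, 5.9]
opening: 0.0511
```

Call:
{"name": "jog_arm", "arguments": {"motion": [{"offset": [0,0,-0.5],"roll": 0,"hand": 60},{"offset": [0,0,-0.5],"roll": 0,"hand": 80},{"offset": [0,0,-0.5],"roll": 0,"hand": 80},{"offset": [0,0,-0.5],"roll": 0,"hand": 80},{"offset": [0,0,-20],"roll": 0,"hand": 80},{"offset": [0,0,-50],"roll": 0,"hand": 80},{"offset": [0,0,-85],"roll": 0,"hand": 80},{"offset": [0,0,-100],"roll": 0,"hand": 80}]}}

```text
clock: 12.92
tool_pos: [0.6082, -0.3052, 0.2193]
orientation: [179.8, -0.3, 2.9]
force: [1.1, -0.1, 1.5]
opening: 0.0802
```

```bash
python3 - <<'E'
from h import *
go((.451,-.122,.215,1),(.451,-.122,.12,1))
E
```

```text
t 12.92 pos [ 608.2 -305.2  219.3] yaw 2.9 open 80.2 F [ 1.1 -0.1  1.5]
(0.451, -0.122, 0.215, 1) offset [-148. -191.    3.] roll 0.033 rows>= 6
(0.451, -0.122, 0.12, 1) offset [-148. -191.   98.] roll 0.033 rows>= 7
```

Call:
{"name": "jog_arm", "arguments": {"motion": [{"offset": [-148,-191,0],"roll": 0.033,"hand": 60},{"offset": [-148,-191,0],"roll": 0.033,"hand": 60},{"offset": [-148,-191,0],"roll": 0.033,"hand": 60},{"offset": [-148,-191,0],"roll": 0.033,"hand": 60},{"offset": [-148,-191,30],"roll": 0.033,"hand": 60},{"offset": [-148,-191,60],"roll": 0.033,"hand": 60},{"offset": [-148,-191,90],"roll": 0.033,"hand": 60},{"offset": [-148,-191,90],"roll": 0.033,"hand": 60},{"offset": [-148,-191,90],"roll": 0.033,"hand": 60},{"offset": [-148,-191,90],"roll": 0.033,"hand": 60}]}}

```text
clock: 13.75
tool_pos: [0.451, -0.1213, 0.126]
orientation: [180.0, -0.1, 1.0]
force: [-0.0, -1.3, 0.9]
opening: 0.06
```

```bash
python3 - <<'E'
from h import *
im,K,T=wrist("w6")
go((.451,-.122,.031,1))
b=cams.snapshot("side")["img"][160:320,200:380]
cv2.imwrite("pics/c6.png",np.hstack([cv2.resize(im[:,:,::-1],(400,300)),cv2.resize(b[:,:,::-1],(340,300))]))
E
```

```text
t 13.80 pos [ 451.5 -121.4  126.4] yaw 1.0 open 59.8 F [ 0.  -0.9  1. ]
(0.451, -0.122, 0.031, 1) offset [-1.  1. 95.] roll 0.000 rows>= 3
```

View pics/c6.png

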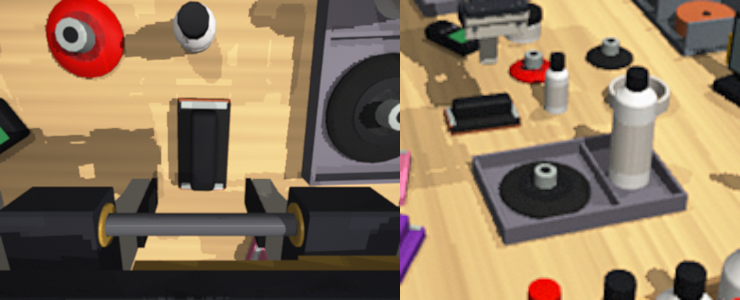

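```bash
python3 - <<'E'
from h import *
s=cams.snapshot("wrist");K=s["K"];o,T=pose();T=T@s["T_tool_cam"]
print(ray([(261,128),(261,243)],K,T,.014)*1e3,ray([(229,136),(228,240),(293,136),(289,240)],K,T,.014)*1e3)
E
```

```text
[[ 500.40654224 -122.31988014]
 [ 398.98854456 -124.32052376]] [[ 493.63093506  -96.77029634]
 [ 401.46767908  -94.99372534]
 [ 494.45633754 -148.12222798]
 [ 402.33080218 -149.09819938]]
```

Call:
{"name": "jog_arm", "arguments": {"motion": [{"offset": [-2,1,35],"roll": 0.017,"hand": 60},{"offset": [-2,1,65],"roll": 0.017,"hand": 60},{"offset": [-2,1,85],"roll": 0.017,"hand": 60},{"offset": [-2,1,94],"roll": 0.017,"hand": 60},{"offset": [-2,1,95],"roll": 0.017,"hand": 60},{"offset": [-2,1,95],"roll": 0.017,"hand": 15},{"offset": [-2,1,95],"roll": 0.017,"hand": 15},{"offset": [-2,1,95],"roll": 0.017,"hand": 15},{"offset": [-2,1,95],"roll": 0.017,"hand": 15},{"offset": [-2,1,95],"roll": 0.017,"hand": 15},{"offset": [-2,1,95],"roll": 0.017,"hand": 15}]}}

```text
clock: 14.82
tool_pos: [0.4477, -0.1221, 0.0303]
orientation: [-180.0, -0.1, 0.0]
force: [-0.7, -1.7, 5.1]
opening: 0.0259
```

```bash
python3 - <<'E'
from h import *
t=np.radians(7.7);c,s=np.cos(t),np.sin(t)
for n,(x,y) in dict(long=(-54.5,0),sq=(44,32.5),nar=(44,-52)).items(): print(n,511.5+c*x-s*y,325.6+s*x+c*y)
go((.4575,.3183,.15,-82.3),(.4575,.3183,.055,-82.3))
E
```

```text
long 457.4914156155414 318.2977528947031
sq 550.7487097613583 363.70234614913704
nar 562.070542429204 279.96426577323336
t 14.82 pos [ 447.7 -122.1   30.3] yaw 0.0 open 25.9 F [-0.7 -1.7  5.1]
(0.4575, 0.3183, 0.15, -82.3) offset [  10. -440. -120.] roll 1.437 rows>= 12
(0.4575, 0.3183, 0.055, -82.3) offset [  10. -440.  -25.] roll 1.437 rows>= 12
```

Call:
{"name": "jog_arm", "arguments": {"motion": [{"offset": [0,0,-35],"roll": 0,"hand": 15},{"offset": [0,0,-75],"roll": 0,"hand": 15},{"offset": [2,-20,-105],"roll": 0.05,"hand": 15},{"offset": [2,-55,-120],"roll": 0.16,"hand": 15},{"offset": [3,-90,-120],"roll": 0.28,"hand": 15},{"offset": [4,-125,-120],"roll": 0.4,"hand": 15},{"offset": [5,-160,-120],"roll": 0.52,"hand": 15},{"offset": [6,-195,-120],"roll": 0.64,"hand": 15},{"offset": [7,-230,-120],"roll": 0.76,"hand": 15},{"offset": [8,-265,-120],"roll": 0.88,"hand": 15},{"offset": [9,-300,-120],"roll": 1.0,"hand": 15},{"offset": [10,-335,-120],"roll": 1.12,"hand": 15},{"offset": [10,-370,-120],"roll": 1.24,"hand": 15},{"offset": [10,-405,-120],"roll": 1.35,"hand": 15},{"offset": [10,-430,-110],"roll": 1.437,"hand": 15},{"offset": [10,-440,-95],"roll": 1.437,"hand": 15},{"offset": [10,-440,-70],"roll": 1.437,"hand": 15},{"offset": [10,-440,-60],"roll": 1.437,"hand": 15},{"offset": [10,-440,-60],"roll": 1.437,"hand": 15},{"offset": [10,-440,-60],"roll": 1.437,"hand": 15}]}}

```text
clock: 16.48
tool_pos: [0.457, 0.3172, 0.0895]
orientation: [179.9, -0.1, -82.3]
force: [0.6, -0.8, -1.6]
opening: 0.026
```

```bash
python3 - <<'E'
from h import *
im,K,T=wrist("w7")
go((.4575,.3183,.0353,-82.3))
b=cams.snapshot("top")["img"][140:230,80:200]
cv2.imwrite("pics/c7.png",np.hstack([cv2.resize(im[:,:,::-1],(400,300)),cv2.resize(b[:,:,::-1],(400,300))]))
E
```

```text
t 16.53 pos [457.6 317.7  90.4] yaw -82.3 open 26.1 F [ 1.1  1.1 -1.9]
(0.4575, 0.3183, 0.0353, -82.3) offset [-1.  0. 55.] roll -0.000 rows>= 2
```

View pics/c7.png

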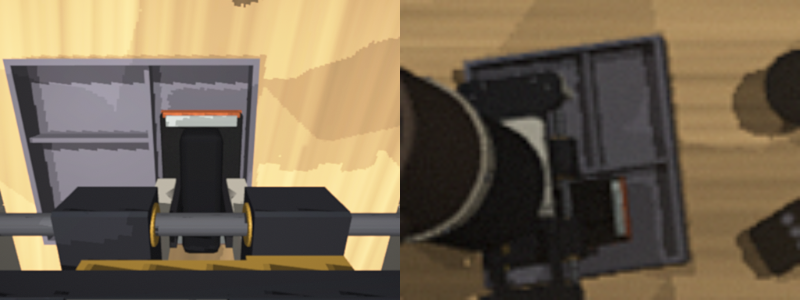

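Call:
{"name": "jog_arm", "arguments": {"motion": [{"offset": [0,0,20],"roll": 0,"hand": 15},{"offset": [0,0,36],"roll": 0,"hand": 15},{"offset": [0,0,46],"roll": 0,"hand": 15},{"offset": [0,0,51],"roll": 0,"hand": 15},{"offset": [0,0,53],"roll": 0,"hand": 15},{"offset": [0,0,54],"roll": 0,"hand": 15},{"offset": [0,0,54],"roll": 0,"hand": 15},{"offset": [0,0,54],"roll": 0,"hand": 15}]}}

```text
clock: 17.25
tool_pos: [0.4576, 0.3184, 0.0364]
orientation: [-179.9, 0.0, -82.3]
force: [-0.3, 0.5, -2.3]
opening: 0.0258
```

Call:
{"name": "jog_arm", "arguments": {"motion": [{"offset": [0,0,0.7],"roll": 0,"hand": 15},{"offset": [0,0,1.4],"roll": 0,"hand": 15},{"offset": [0,0,2],"roll": 0,"hand": 15},{"offset": [0,0,2],"roll": 0,"hand": 15}]}}

```text
clock: 17.58
tool_pos: [0.4575, 0.3184, 0.0353]
orientation: [-179.9, 0.0, -82.3]
force: [-4.7, -2.0, 11.8]
opening: 0.0257
```

Call:
{"name": "jog_arm", "arguments": {"motion": [{"offset": [0,0,-1],"roll": 0,"hand": 33},{"offset": [0,0,-1],"roll": 0,"hand": 33},{"offset": [0,0,-1],"roll": 0,"hand": 33},{"offset": [0,0,-15],"roll": 0,"hand": 33},{"offset": [0,0,-40],"roll": 0,"hand": 33},{"offset": [0,0,-75],"roll": 0,"hand": 60},{"offset": [0,0,-100],"roll": 0,"hand": 60}]}}

```text
clock: 18.17
tool_pos: [0.4576, 0.3181, 0.1357]
orientation: [-180.0, 0.0, -82.3]
force: [-0.2, 0.9, 1.0]
opening: 0.0412
```

```bash
python3 - <<'E'
from h import *
go((.688,.0095,.13,0),(.688,.0095,.031,0))
E
```

```text
t 18.17 pos [457.6 318.1 135.7] yaw -82.3 open 41.2 F [-0.2  0.9  1. ]
(0.688, 0.0095, 0.13, 0) offset [ 337. -187.    6.] roll -1.436 rows>= 12
(0.688, 0.0095, 0.031, 0) offset [ 337. -187.  105.] roll -1.436 rows>= 12
```

Call:
{"name": "jog_arm", "arguments": {"motion": [{"offset": [337,-187,0],"roll": -1.436,"hand": 60},{"offset": [337,-187,0],"roll": -1.436,"hand": 60},{"offset": [337,-187,0],"roll": -1.436,"hand": 60},{"offset": [337,-187,0],"roll": -1.436,"hand": 60},{"offset": [337,-187,0],"roll": -1.436,"hand": 60},{"offset": [337,-187,0],"roll": -1.436,"hand": 60},{"offset": [337,-187,0],"roll": -1.436,"hand": 60},{"offset": [337,-187,0],"roll": -1.436,"hand": 60},{"offset": [337,-187,0],"roll": -1.436,"hand": 60},{"offset": [337,-187,0],"roll": -1.436,"hand": 60},{"offset": [337,-187,0],"roll": -1.436,"hand": 60},{"offset": [337,-187,0],"roll": -1.436,"hand": 60},{"offset": [337,-187,6],"roll": -1.436,"hand": 60},{"offset": [337,-187,6],"roll": -1.436,"hand": 60},{"offset": [337,-187,6],"roll": -1.436,"hand": 60}]}}

```text
clock: 19.42
tool_pos: [0.687, 0.0092, 0.1269]
orientation: [180.0, 0.1, -0.2]
force: [-0.0, 0.2, 0.0]
opening: 0.0598
```

```bash
python3 - <<'E'
from h import *
im,K,T=wrist("w8")
g=cv2.cvtColor(im,cv2.COLOR_RGB2GRAY);m=(g[150:230,210:310]>110).astype(np.uint8)
hsv=cv2.cvtColor(im,cv2.COLOR_RGB2HSV)[150:230,210:310];m&=(hsv[...,1]<50).astype(np.uint8)
for c in cv2.findContours(m,cv2.RETR_EXTERNAL,cv2.CHAIN_APPROX_NONE)[0]:
    if cv2.contourArea(c)>50: (u,v),r=cv2.minEnclosingCircle(c);print(u+210,v+150,r,ray((u+210,v+150),K,T,.034)*1e3)
go((.688,.0095,.030,0))
E
```

```text
259.1860466003418 192.79069900512695 17.48322868347168 [[687.86471345   8.98772856]]
t 19.47 pos [687.3   9.4 127.3] yaw -0.2 open 59.7 F [-0.2 -0.1  0. ]
(0.688, 0.0095, 0.03, 0) offset [ 1. -0. 97.] roll -0.003 rows>= 3
```

Hub found at (687.9, 9.0), right between the jaws.

Call:
{"name": "jog_arm", "arguments": {"motion": [{"offset": [1,0,30],"roll": 0,"hand": 60},{"offset": [1,0,60],"roll": 0,"hand": 60},{"offset": [1,0,82],"roll": 0,"hand": 60},{"offset": [1,0,95],"roll": 0,"hand": 60},{"offset": [1,0,97],"roll": 0,"hand": 60},{"offset": [1,0,97],"roll": 0,"hand": 15},{"offset": [1,0,97],"roll": 0,"hand": 15},{"offset": [1,0,97],"roll": 0,"hand": 15},{"offset": [1,0,97],"roll": 0,"hand": 15},{"offset": [1,0,97],"roll": 0,"hand": 15},{"offset": [1,0,97],"roll": 0,"hand": 15}]}}

```text
clock: 20.38
tool_pos: [0.6891, 0.0089, 0.0317]
orientation: [-180.0, -0.1, -0.0]
force: [-2.1, 0.8, 4.3]
opening: 0.0268
```

```bash
python3 - <<'E'
from h import *
go((.5507,.3637,.14,7.7),(.5507,.3637,.036,7.7))
E
```

```text
t 20.38 pos [689.1   8.9  31.7] yaw -0.0 open 26.8 F [-2.1  0.8  4.3]
(0.5507, 0.3637, 0.14, 7.7) offset [-138. -355. -108.] roll -0.135 rows>= 10
(0.5507, 0.3637, 0.036, 7.7) offset [-139. -355.   -4.] roll -0.135 rows>= 10
```

Call:
{"name": "jog_arm", "arguments": {"motion": [{"offset": [0,0,-35],"roll": 0,"hand": 15},{"offset": [0,0,-75],"roll": 0,"hand": 15},{"offset": [-10,-25,-108],"roll": -0.03,"hand": 15},{"offset": [-24,-61,-110],"roll": -0.06,"hand": 15},{"offset": [-38,-97,-110],"roll": -0.1,"hand": 15},{"offset": [-52,-133,-110],"roll": -0.135,"hand": 15},{"offset": [-66,-169,-110],"roll": -0.135,"hand": 15},{"offset": [-80,-205,-110],"roll": -0.135,"hand": 15},{"offset": [-94,-241,-110],"roll": -0.135,"hand": 15},{"offset": [-108,-277,-110],"roll": -0.135,"hand": 15},{"offset": [-122,-313,-110],"roll": -0.135,"hand": 15},{"offset": [-134,-343,-100],"roll": -0.135,"hand": 15},{"offset": [-138,-355,-80],"roll": -0.135,"hand": 15},{"offset": [-138,-355,-60],"roll": -0.135,"hand": 15},{"offset": [-138,-355,-50],"roll": -0.135,"hand": 15},{"offset": [-138,-355,-50],"roll": -0.135,"hand": 15},{"offset": [-138,-355,-50],"roll": -0.135,"hand": 15}]}}

```text
clock: 21.8
tool_pos: [0.551, 0.3633, 0.0805]
orientation: [179.9, 0.0, 7.7]
force: [0.7, 0.6, -0.5]
opening: 0.027
```

```bash
python3 - <<'E'
from h import *
im,K,T=wrist("w9")
go((.5507,.3637,.0367,7.7))
b=cams.snapshot("side")["img"][110:210,170:330]
cv2.imwrite("pics/c9.png",np.hstack([cv2.resize(im[:,:,::-1],(360,270)),cv2.resize(b[:,:,::-1],(432,270))]))
E
```

```text
t 21.85 pos [551.6 363.7  81.5] yaw 7.7 open 26.8 F [ 0.1 -0.2 -0.9]
(0.5507, 0.3637, 0.0367, 7.7) offset [-1. -0. 45.] roll -0.001 rows>= 2
```

View pics/c9.png

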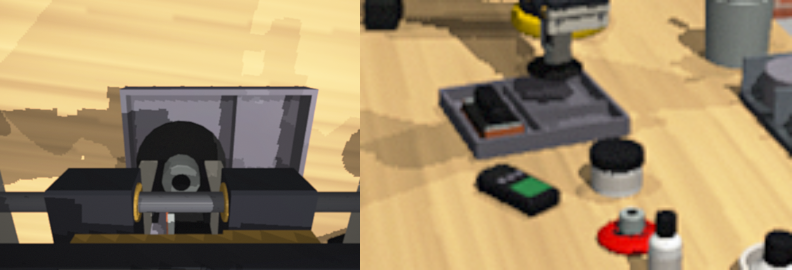

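Call:
{"name": "jog_arm", "arguments": {"motion": [{"offset": [0,0,15],"roll": 0,"hand": 15},{"offset": [0,0,28],"roll": 0,"hand": 15},{"offset": [0,0,37],"roll": 0,"hand": 15},{"offset": [0,0,41],"roll": 0,"hand": 15},{"offset": [0,0,43],"roll": 0,"hand": 15},{"offset": [0,0,44],"roll": 0,"hand": 15},{"offset": [0,0,44],"roll": 0,"hand": 15}]}}

```text
clock: 22.48
tool_pos: [0.5512, 0.3642, 0.0372]
orientation: [-180.0, -0.0, 7.7]
force: [-0.4, -0.2, -0.8]
opening: 0.0272
```

Call:
{"name": "jog_arm", "arguments": {"motion": [{"offset": [0,0,0.7],"roll": 0,"hand": 15},{"offset": [0,0,1.4],"roll": 0,"hand": 15},{"offset": [0,0,1.8],"roll": 0,"hand": 15},{"offset": [0,0,1.8],"roll": 0,"hand": 15}]}}

```text
clock: 22.82
tool_pos: [0.5513, 0.3645, 0.0367]
orientation: [-180.0, -0.1, 7.7]
force: [-3.3, -1.0, 7.2]
opening: 0.0264
```

Call:
{"name": "jog_arm", "arguments": {"motion": [{"offset": [0,0,-1],"roll": 0,"hand": 42},{"offset": [0,0,-1],"roll": 0,"hand": 42},{"offset": [0,0,-1],"roll": 0,"hand": 42},{"offset": [0,0,-1],"roll": 0,"hand": 42},{"offset": [0,0,-20],"roll": 0,"hand": 42},{"offset": [0,0,-55],"roll": 0,"hand": 60},{"offset": [0,0,-95],"roll": 0,"hand": 70},{"offset": [0,0,-130],"roll": 0,"hand": 70}]}}

```text
clock: 23.48
tool_pos: [0.5509, 0.3639, 0.1666]
orientation: [180.0, 0.0, 7.7]
force: [0.1, 0.1, 0.3]
opening: 0.0567
```

```bash
python3 - <<'E'
from h import *
go((.5605,-.1115,.16,0))
E
```

```text
t 23.48 pos [550.9 363.9 166.6] yaw 7.7 open 56.7 F [0.1 0.1 0.3]
(0.5605, -0.1115, 0.16, 0) offset [-54. 472.   7.] roll 0.134 rows>= 12
```

Call:
{"name": "jog_arm", "arguments": {"motion": [{"offset": [-54,472,0],"roll": 0.134,"hand": 70},{"offset": [-54,472,0],"roll": 0.134,"hand": 70},{"offset": [-54,472,0],"roll": 0.134,"hand": 70},{"offset": [-54,472,0],"roll": 0.134,"hand": 70},{"offset": [-54,472,0],"roll": 0.134,"hand": 70},{"offset": [-54,472,0],"roll": 0.134,"hand": 70},{"offset": [-54,472,0],"roll": 0.134,"hand": 70},{"offset": [-54,472,0],"roll": 0.134,"hand": 70},{"offset": [-54,472,0],"roll": 0.134,"hand": 70},{"offset": [-54,472,0],"roll": 0.134,"hand": 70},{"offset": [-54,472,0],"roll": 0.134,"hand": 70},{"offset": [-54,472,0],"roll": 0.134,"hand": 70},{"offset": [-54,472,0],"roll": 0.134,"hand": 70},{"offset": [-54,472,0],"roll": 0.134,"hand": 70},{"offset": [-54,472,0],"roll": 0.134,"hand": 70}]}}

```text
clock: 24.73
tool_pos: [0.5605, -0.1108, 0.1648]
orientation: [-180.0, 0.0, -0.0]
force: [0.4, -0.3, 0.2]
opening: 0.0698
```

```bash
python3 - <<'E'
from h import *
im,K,T=wrist("w10")
g=(cv2.cvtColor(im,cv2.COLOR_RGB2HSV)[150:235,210:310,2]<50).astype(np.uint8)
for c in cv2.findContours(g,cv2.RETR_EXTERNAL,cv2.CHAIN_APPROX_NONE)[0]:
    if cv2.contourArea(c)>50: (u,v),r=cv2.minEnclosingCircle(c);print(u+210,v+150,r,ray((u+210,v+150),K,T,.09)*1e3)
go((.5605,-.1115,.042,0))
E
```

```text
261.24380111694336 195.42562103271484 16.142316818237305 [[ 565.47605676 -112.32084147]]
t 24.78 pos [ 560.6 -110.3  164.8] yaw 0.0 open 69.9 F [-0.5  0.   0.2]
(0.5605, -0.1115, 0.042, 0) offset [ -0.   1. 123.] roll 0.001 rows>= 3
```

View pics/w10.png

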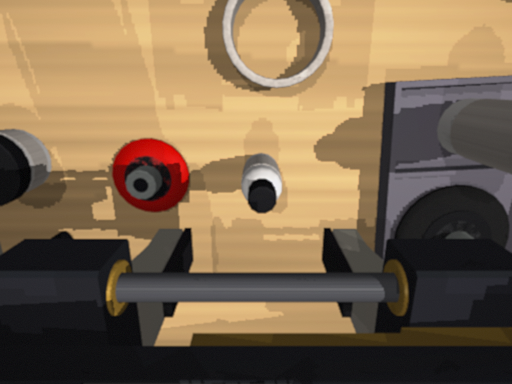

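Call:
{"name": "jog_arm", "arguments": {"motion": [{"offset": [1,2,30],"roll": 0,"hand": 70},{"offset": [1,2,60],"roll": 0,"hand": 70},{"offset": [1,2,90],"roll": 0,"hand": 70},{"offset": [1,2,112],"roll": 0,"hand": 70},{"offset": [1,2,121],"roll": 0,"hand": 70},{"offset": [1,2,123],"roll": 0,"hand": 70},{"offset": [1,2,123],"roll": 0,"hand": 20},{"offset": [1,2,123],"roll": 0,"hand": 20},{"offset": [1,2,123],"roll": 0,"hand": 20},{"offset": [1,2,123],"roll": 0,"hand": 20},{"offset": [1,2,123],"roll": 0,"hand": 20},{"offset": [1,2,123],"roll": 0,"hand": 20}]}}

```text
clock: 25.78
tool_pos: [0.5618, -0.113, 0.0426]
orientation: [-180.0, -0.1, 0.0]
force: [0.6, -2.0, 1.8]
opening: 0.0357
```

```bash
python3 - <<'E'
from h import *
go((.562,.280,.14,7.7),(.562,.280,.047,7.7))
E
```

```text
t 25.78 pos [ 561.8 -113.    42.6] yaw 0.0 open 35.7 F [ 0.6 -2.   1.8]
(0.562, 0.28, 0.14, 7.7) offset [   0. -393.  -97.] roll -0.134 rows>= 10
(0.562, 0.28, 0.047, 7.7) offset [   0. -393.   -4.] roll -0.134 rows>= 10
```

Call:
{"name": "jog_arm", "arguments": {"motion": [{"offset": [0,0,0],"roll": 0,"hand": 20},{"offset": [0,0,0],"roll": 0,"hand": 20},{"offset": [0,0,-25],"roll": 0,"hand": 20},{"offset": [0,0,-60],"roll": 0,"hand": 20},{"offset": [0,-15,-95],"roll": 0,"hand": 20},{"offset": [0,-50,-100],"roll": -0.04,"hand": 20},{"offset": [0,-85,-100],"roll": -0.08,"hand": 20},{"offset": [0,-120,-100],"roll": -0.12,"hand": 20},{"offset": [0,-155,-100],"roll": -0.134,"hand": 20},{"offset": [0,-190,-100],"roll": -0.134,"hand": 20},{"offset": [0,-225,-100],"roll": -0.134,"hand": 20},{"offset": [0,-260,-100],"roll": -0.134,"hand": 20},{"offset": [0,-295,-100],"roll": -0.134,"hand": 20},{"offset": [0,-330,-100],"roll": -0.134,"hand": 20},{"offset": [0,-365,-100],"roll": -0.134,"hand": 20},{"offset": [0,-387,-85],"roll": -0.134,"hand": 20},{"offset": [0,-393,-65],"roll": -0.134,"hand": 20},{"offset": [0,-393,-50],"roll": -0.134,"hand": 20},{"offset": [0,-393,-50],"roll": -0.134,"hand": 20}]}}

```text
clock: 27.37
tool_pos: [0.5591, 0.2793, 0.0879]
orientation: [179.8, 0.3, 7.7]
force: [-0.7, 0.4, -1.0]
opening: 0.0336
```

```bash
python3 - <<'E'
from h import *
im,K,T=wrist("w11")
go((.562,.280,.0476,7.7))
b=cams.snapshot("side")["img"][110:210,170:330];a=cams.snapshot("top")["img"][130:240,80:220]
cv2.imwrite("pics/c11.png",np.hstack([cv2.resize(x[:,:,::-1],(w,260)) for x,w in((im,340),(b,400))]))
E
```

```text
t 27.42 pos [560.  279.3  89.8] yaw 7.7 open 33.4 F [1.  0.4 0.3]
(0.562, 0.28, 0.0476, 7.7) offset [ 2. -1. 42.] roll 0.000 rows>= 2
```

View pics/c11.png

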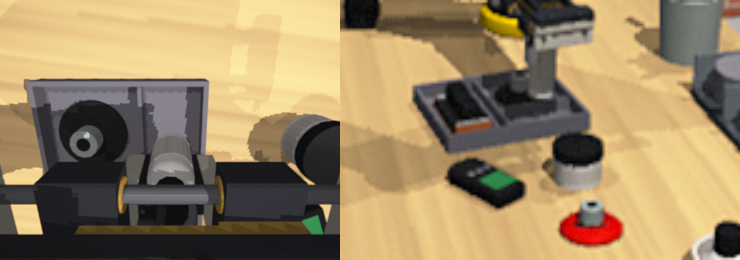

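Call:
{"name": "jog_arm", "arguments": {"motion": [{"offset": [1,0,14],"roll": 0,"hand": 20},{"offset": [1,0,26],"roll": 0,"hand": 20},{"offset": [1,0,34],"roll": 0,"hand": 20},{"offset": [1,0,38],"roll": 0,"hand": 20},{"offset": [1,0,40],"roll": 0,"hand": 20},{"offset": [1,0,40],"roll": 0,"hand": 20},{"offset": [1,0,40],"roll": 0,"hand": 20}]}}

```text
clock: 28.1
tool_pos: [0.5627, 0.2803, 0.0522]
orientation: [-180.0, -0.0, 7.7]
force: [1.1, -0.3, -1.3]
opening: 0.0333
```

Call:
{"name": "jog_arm", "arguments": {"motion": [{"offset": [0,0,1.5],"roll": 0,"hand": 20},{"offset": [0,0,2.5],"roll": 0,"hand": 20},{"offset": [0,0,3.5],"roll": 0,"hand": 20},{"offset": [0,0,3.5],"roll": 0,"hand": 20}]}}

```text
clock: 28.43
tool_pos: [0.5623, 0.2802, 0.0483]
orientation: [180.0, 0.0, 7.7]
force: [0.2, -0.1, -1.6]
opening: 0.033
```

Call:
{"name": "jog_arm", "arguments": {"motion": [{"offset": [0,0,0.7],"roll": 0,"hand": 20},{"offset": [0,0,1.4],"roll": 0,"hand": 20},{"offset": [0,0,1.8],"roll": 0,"hand": 20},{"offset": [0,0,1.8],"roll": 0,"hand": 20}]}}

```text
clock: 28.77
tool_pos: [0.5627, 0.2803, 0.0474]
orientation: [-180.0, -0.0, 7.7]
force: [-1.5, -1.5, 5.7]
opening: 0.0331
```

Contact. Release, rise, and move back out of the view.

Call:
{"name": "jog_arm", "arguments": {"motion": [{"offset": [0,0,-0.5],"roll": 0,"hand": 50},{"offset": [0,0,-0.5],"roll": 0,"hand": 54},{"offset": [0,0,-0.5],"roll": 0,"hand": 54},{"offset": [0,0,-0.5],"roll": 0,"hand": 54},{"offset": [0,0,-20],"roll": 0,"hand": 54},{"offset": [0,0,-55],"roll": 0,"hand": 54},{"offset": [0,0,-95],"roll": 0,"hand": 54},{"offset": [0,0,-135],"roll": 0,"hand": 54},{"offset": [0,0,-175],"roll": 0,"hand": 54},{"offset": [0,0,-210],"roll": 0,"hand": 54},{"offset": [-40,0,-220],"roll": 0,"hand": 54},{"offset": [-80,0,-220],"roll": 0,"hand": 54},{"offset": [-120,0,-220],"roll": 0,"hand": 54},{"offset": [-130,0,-220],"roll": 0,"hand": 54},{"offset": [-130,0,-220],"roll": 0,"hand": 54}]}}

```text
clock: 30.02
tool_pos: [0.4312, 0.2622, 0.2676]
orientation: [-179.9, -0.1, 7.8]
force: [0.7, 0.4, -0.6]
opening: 0.0537
```

```bash
python3 - <<'E'
from h import *
im,K,T=wrist("w12")
b=cams.snapshot("side")["img"][100:300,170:370]
cv2.imwrite("pics/c12.png",np.hstack([cv2.resize(x[:,:,::-1],(w,320)) for x,w in((im,427),(b,320))]))
E
```

```text
(no output)
```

View pics/c12.png

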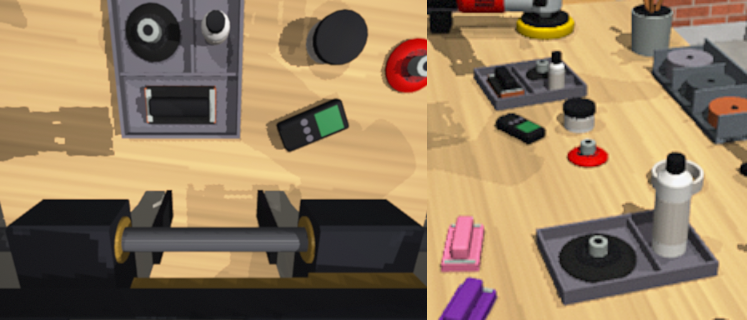

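All five items are in their bays, upright and clear of the walls. The jar, tape roll, gauge and look-alikes are where they were, so I'm handing in.

```bash
python3 -c "
from plant import order;print(order.close_job())"
```

```text
the job is handed in; nothing more can be done
None
```

Both job trays are made up and the job is handed in, at about 30 s of the 122 s allowed. I worked in the order you listed: large plate, tall bottle, sanding block, small plate, short bottle. Each item was lowered in roughly 1 mm steps until the wrist felt the bay floor (6 to 18 N), and only then released.

- **Final check:** the last wrist and side views show all five items inside their bays, with the hubs and the grip bar up and both bottles standing. The arm was raised clear of everything.
- **Left alone:** the wax jar, tape roll, gauge, red plate, and pink and purple blocks look unmoved. I judged that by eye and did not measure it.
- **Disagreements:** the top and wrist cameras differed by up to about 5 mm in x on the large plate's hub, about 3 mm on the bonnet tray and about 5 mm on the short bottle's cap. I used in-between values, within the bay clearances. The automatic outline of the bonnet tray failed once because the held plate hid part of it, so I located the tray from its walls and divider instead.

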